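# Level the condiment shelf and hold the spirit level to it

## Robot

A 7-joint arm with a two-finger parallel gripper is mounted at the origin on the work surface. World frame = base frame: x ahead of the robot, y to its left, z up, the work surface at z = 0. Lengths are in m, angles in degrees, forces in N, time in s.
With the tool pointing down it reaches from about 0.425 to 0.825 m from the base axis. Payload 3.6 kg.
Tool frame: the origin (TCP) lies at the very end of the fingers, on their centre line; the grasp point (between the pads) lies 19 mm behind it (robot.hold_point_z is the distance from the TCP to the grasp point, in m); z points along the fingers, y is the direction in which the jaws open and shut (so a half turn about z gives the same grasp; the last joint's range is limited). The gripper opens to 93 mm and grips with 3 to 60 N. Pads are 15 mm wide; open, the fingers measure 128 mm over their backs; the gripper's body (75 mm by 188 mm) begins 65 mm behind the grasp point.
Start: joints at [-71.247, 35.231, -0.722, 81.555, 0.464, 63.22, -2.315], TCP at [0.225, 0.61, 0.219] pointing down, gripper open.
Joint ranges: [-178.69, 178.69], [-17.37, 117.87], [-77.05, 75.6], [15.02, 138.74], [-78.02, 258.01], [0.78, 113.62], [-162.83, 162.83]. Speed limits (degrees/s): [159.86, 159.86, 180, 180, 180, 180, 180].

## Interface

Orientations are given as a 3x3 rotation matrix whose columns are the frame's x, y, z axes.
In Python, from plant import robot gives the robot as it stands.
- The arm moves only by the shell command python3 -m creep 'ROWS' [FORCE]. ROWS is JSON, a list that holds one entry, the list of rows, each a list of 5 numbers: the shift along the world's x, y, z in m, then the turn about the world's z in rad, then the finger opening in m, from 0 to 0.093. A call has 1 to 8 rows; each row shifts and turns the commanded pose from where the row before left it; what a row does not reach is not made up. A row lasts 1/8 s, in which the tool goes at most 62.5 mm and 10.7 degrees, less where a joint would pass 70% of its speed; a pose out of reach is approached as far as the arm can. A call with a gripper value outside its range is refused whole. The fingers move at their own pace and stop on an object; FORCE is the grip in N (left out, the last holds). Time passes only in rows, so rows that do not move let the fingers close. It gives the time, the measured TCP pose, the force and the opening at its end, in the units of the state.
- robot.state(): the state, without advancing time (a new reading comes with each control period).
- robot.camera(name): name is "scene" or "top"; returns (picture, depth): 384x512x3 uint8, blue, green, red; 384x512 float32, m along the optical axis (not along the pixel's ray), 0 where there is no reading.
- robot.camera_model(name): a dict with "fovy" (degrees; the focal length in pixels is half the picture's height over the tangent of half this angle, whatever the lens; pixels are square), "cx", "cy" (the principal point, pixels), "R" (3x3) and "t" (3): a world point X has camera coordinates R X + t. Camera axes: x right, y down, z forward; pixel columns grow to the right and rows downward; lengths in m; the calibration is good to about 2 mm. A picture is of the moment at which its call begins. camera_model takes no time and is no camera call.
- robot.finish_job(): hands the job in, once; it reports no verdict.
Trained networks look in the newest picture that a camera, given by its name, has taken for a name from the list of things; names that differ only in an ending like _2 or _b are one class to them, and where a whole thing is asked for, a point or a joint stands for the part that bears it (a point fixed in the world has none). Each returns a list of dicts, best first, with "confidence" (0 to 1); they miss things now and then, are a little off and sometimes report something else, mostly with a low value. They report only what shows in the picture. A call takes as long as a camera call. They do not tell look-alikes from the thing itself.
- robot.boxes_of(query, camera): "centre" ([x, y, z] in m, in the coordinates of the camera as it stood for that picture, good to about 4 mm: the middle of the surface that is visible of it).
- robot.cut_out(query, camera): "pixels" (384x512 bool, what is visible of it).
The state is a dict: "time": time; "joint_pos": joint angles; "joint_velocities": joint speeds; "tau": joint torques, N m; "ee_pos": TCP position; "ee_rot": TCP orientation; "force": force on the tool from outside, world axes, zero at the start; "wrist_torque": the same for the moment, N m; "grip_width": finger opening in m.
Only numpy, scipy, OpenCV 4.12 (cv2) and the standard library are available. Lean on these libraries where they do the work, as an engineer would, in place of code of your own. Each camera call takes 0.05 s, during which the arm holds its last target. There are 200 camera calls.

## Task

The right-hand end of the low condiment shelf, where its levelling knob is, sags: take the hex driver from the bit block, push its tip fully down into the hex socket of the knob and turn it clockwise until the bubble of the spirit level lying on the shelf settles between its two lines, then let go and leave the driver standing in the socket. Now press the spirit level gently flat onto the shelf with the fingers to check the reading, and finish while still holding it pressed, the bubble between the lines. Do not turn the knob with the fingers, and leave the cups, the jar and the other things where they stand.

Things in the scene. Friction and masses are not known exactly. Their poses are not given: they have to be found in the camera images.
- shelf: low riser shelf, plywood board 240 mm deep (its x) by 420 mm wide (its y) on a black steel frame, board top 100 mm above the counter. Origin at counter height midway between the two fixed feet at its left end, the line it tilts about; middle of the board at y = -185 mm, knob at x = -30, y = -350 mm. Starts 2 to 5 mrad low at the right end (-y); 1 rad of knob lifts it 3.6 mrad
- leveller: levelling foot's captive knob on the right end of the board: round, black, fluted, 46 mm across, 28 mm tall, steel hex insert. Origin under its centre, on the board; turns about its z. Clockwise from above raises the shelf's right end. Needs about 0.06 N m, stays where left; starts 0.6 to 1.3 rad short of level, turns 2.5 rad at most past level
- socket (a point): centre of the mouth of the hex socket in the knob's top face, 28 mm above the board, axes turning with the knob. Socket opens upwards, 15.2 mm across flats, 17 mm deep, 3 mm chamfer at the mouth; one flat faces the knob's +x, so it looks the same every 60 degrees
- driver: hex driver upright in the bit block, 135 mm long, 0.16 kg. Origin at the tip end, z up the handle. Steel hex tip 14 mm across flats, z 0 to 40 mm (first 5 mm tapered); collar 36 mm across, z 40 to 46; black hex handle 28 mm across flats, z 50 to 130. Flats of tip and handle face its +x. About 10 degrees of play in the socket; let go there, it stands by itself
- block: wooden bit block, 76 by 120 mm, 45 mm tall, fixed, origin under its centre. The driver's tip hangs in the 21 mm square hole in its middle, the collar resting on the block's top, so the tip's end is 5 mm above the counter. Small bits stand 14 mm high near its two ends
- level: aluminium spirit level with black end caps, 230 mm long (its y), 26 mm wide (x), 40 mm tall, 0.32 kg, lying loose along the front half of the board. Origin under its centre, straight below the middle of the vial. The vial lies in a 66 mm window in the middle of its top; the fingers press on the solid top either side of it (35 to 105 mm from the middle), best on both sides at once
- bubble_mid (a point): top of the bubble's middle, in the window on top of the level, 40 mm above the level's underside. Its y in the level's frame is the reading: 0 = centred, positive towards the level's +y (left) end. Bubble 14 mm long, the two black lines 18 mm apart. It floats to the high end: starts 5 to 12 mm left, moves about 9 mm right per rad of clockwise turn, settles in about 0.6 s
- cups: stack of three nested black sauce cups, 66 mm across, 62 mm tall, loose on the back of the shelf board; a bystander, origin at the centre of its underside
- picks: glass toothpick jar with a round cap, 46 mm across, 72 mm tall, loose on the back of the shelf board; a bystander, origin at the centre of its underside
- white_bowl: white ceramic bowl, 184 mm across, 92 mm tall, on the counter to the left; a bystander, origin at the centre of its underside
- soy: dark sauce bottle, 60 mm across, 185 mm tall, on the counter to the left; a bystander, origin at the centre of its underside
- shaker: small steel shaker, 42 mm across, 74 mm tall, on the counter beyond the bit block; a bystander, origin at the centre of its underside
- spare_cups: two nested black sauce cups, 66 mm across, 48 mm tall, on the counter in front of the shelf's right end; a bystander, origin at the centre of its underside
Things that resemble listed ones, but are neither listed nor needed, are in the scene too. Leave any turquoise or white look-alike of the driver alone. Of the things shaped like the level, the aluminium one is meant.

How it is judged:
By the outcome, as a careful person would: the job done as asked, in the order asked, and still so for the second after the job is handed in, while the arm keeps its last pose, push and grip.
It also fails if it takes over 45 s, if anything falls off the work surface, if the arm or the gripper's body presses on something with over 40 N, if the wrist force passes 120 N, or if a joint passes its speed limit or range.

## Working session

There is one attempt and no reset: what is moved stays moved. The work goes in short steps, Python scripts to look and compute and a shell command to move; the robot and the scene stay as the last step left them, time stands still between calls to the robot, and variables do not carry over. Pictures are saved under pics/ and viewed, about 8 in all and at most 12, crops included, and the job is handed in when it is done.

```bash
mkdir -p pics; ls; cat > h.py <<'E'
import numpy as np, cv2
from plant import robot
def K(n):
    m=robot.camera_model(n); f=192/np.tan(np.radians(m["fovy"])/2)
    return f,m["cx"],m["cy"],np.array(m["R"]),np.array(m["t"])
def toworld(n,pc):
    f,cx,cy,R,t=K(n); return (np.asarray(pc)-t)@R
def unproj(n,u,v,d):
    f,cx,cy,R,t=K(n); return toworld(n,np.stack([(u-cx)/f*d,(v-cy)/f*d,d],-1))
def proj(n,X):
    f,cx,cy,R,t=K(n); c=R@np.asarray(X)+t; return np.array([f*c[0]/c[2]+cx,f*c[1]/c[2]+cy])
E
python3 - <<'E'
from h import *
np.set_printoptions(precision=4,suppress=True)
for n in("scene","top"):
    p,d=robot.camera(n); cv2.imwrite(f"pics/{n}0.png",p); np.save(f"{n}0.npy",d)
    f,cx,cy,R,t=K(n); print(n,f,cx,cy,-R.T@t,R[2])
    for q in["driver","leveller","socket","level","bubble_mid","block","shelf","cups","picks","shaker","spare_cups"]:
        for b in robot.boxes_of(q,n)[:3]:
            w=toworld(n,b["centre"]); print(q,round(b["confidence"],2),w,proj(n,w).round())
print(robot.state()["time"],robot.state()["force"])
E
```

```text
pics
scene 395.5797565884905 260.0257405921448 190.97405554003123 [ 1.2192 -0.4453  1.0562] [-0.5976  0.3298 -0.7308]
driver 0.8 [ 0.6439 -0.4034  0.1014] [172. 294.]
driver 0.52 [ 0.4507 -0.3561  0.0979] [164. 237.]
leveller 0.58 [ 0.5285 -0.1646  0.1276] [231. 223.]
socket 0.63 [ 0.5228 -0.1613  0.1267] [232. 221.]
level 0.68 [0.5095 0.0364 0.1355] [285. 192.]
level 0.65 [0.1852 0.3427 0.0335] [305. 131.]
block 0.97 [ 0.5531 -0.4159  0.0448] [160. 281.]
block 0.31 [ 0.5291 -0.1624  0.1275] [232. 223.]
block 0.19 [0.5078 0.0382 0.1339] [285. 191.]
shelf 0.93 [ 0.5853 -0.0543  0.0971] [273. 227.]
shelf 0.23 [ 0.5482 -0.3998  0.1093] [160. 265.]
picks 0.94 [ 0.6463 -0.0398  0.1644] [288. 225.]
picks 0.37 [ 0.5499 -0.4126  0.0461] [161. 280.]
shaker 0.53 [ 0.7284 -0.3284  0.0612] [213. 313.]
spare_cups 0.68 [ 0.3596 -0.2005  0.0342] [201. 211.]
top 383.1245761361253 257.85169690349005 192.77405708572348 [ 0.1991 -0.0057  1.1564] [ 0.2069 -0.0216 -0.9781]
driver 0.71 [ 0.6283 -0.3965  0.0978] [373. 111.]
driver 0.63 [ 0.5295 -0.3984  0.11  ] [381. 141.]
driver 0.62 [ 0.4307 -0.3526  0.1148] [372. 175.]
leveller 0.53 [ 0.5116 -0.1593  0.1243] [300. 155.]
socket 0.57 [ 0.5118 -0.1603  0.1263] [300. 155.]
level 0.7 [0.1698 0.3364 0.0424] [139. 300.]
level 0.59 [0.4977 0.0377 0.1395] [231. 166.]
block 0.74 [ 0.5211 -0.3834  0.0452] [370. 151.]
block 0.28 [ 0.7063 -0.3171  0.0623] [340.  95.]
shelf 0.59 [ 0.5478 -0.0087  0.0968] [246. 152.]
cups 0.83 [0.6265 0.0709 0.139 ] [214. 124.]
picks 0.91 [ 0.6199 -0.0332  0.1734] [251. 117.]
shaker 0.75 [ 0.711  -0.3176  0.0641] [340.  93.]
spare_cups 0.97 [ 0.3698 -0.2004  0.0328] [317. 208.]
spare_cups 0.67 [ 0.7076 -0.3192  0.064 ] [340.  94.]
1.2 [-0.7623 -0.0746  0.0468]
```

View pics/scene0.png

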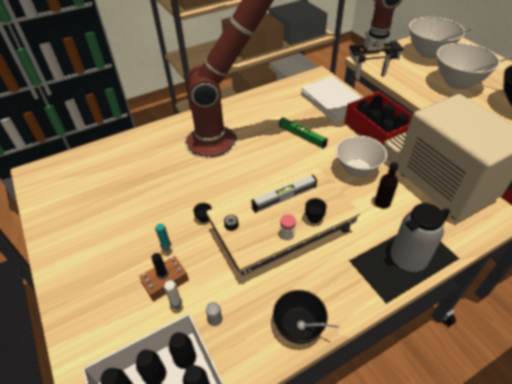

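View pics/top0.png

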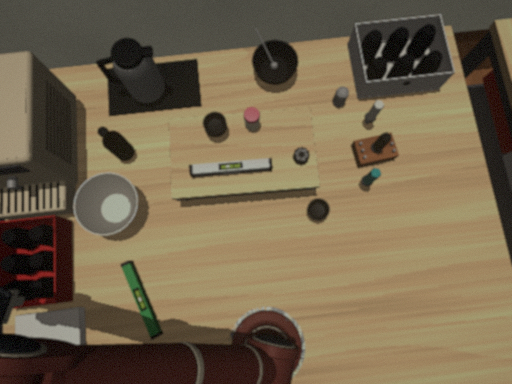

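```bash
python3 - <<'E'
from h import *
s=cv2.imread("pics/scene0.png");t=cv2.imread("pics/top0.png")
def c(im,u,v,w,h,k): return cv2.resize(im[v-h:v+h,u-w:u+w],(400,300),interpolation=cv2.INTER_CUBIC)
o=np.vstack([np.hstack([c(s,165,265,40,30,5),c(t,376,145,40,30,5)]),np.hstack([c(s,231,222,20,15,5),c(t,301,156,20,15,5)])])
cv2.imwrite("pics/crop1.png",o)
o=np.vstack([np.hstack([c(s,287,192,40,30,5),c(t,231,167,40,30,5)]),np.hstack([c(s,287,192,20,15,5),c(t,231,167,20,15,5)])])
cv2.imwrite("pics/crop2.png",o)
E
```

```text
(no output)
```

View pics/crop1.png

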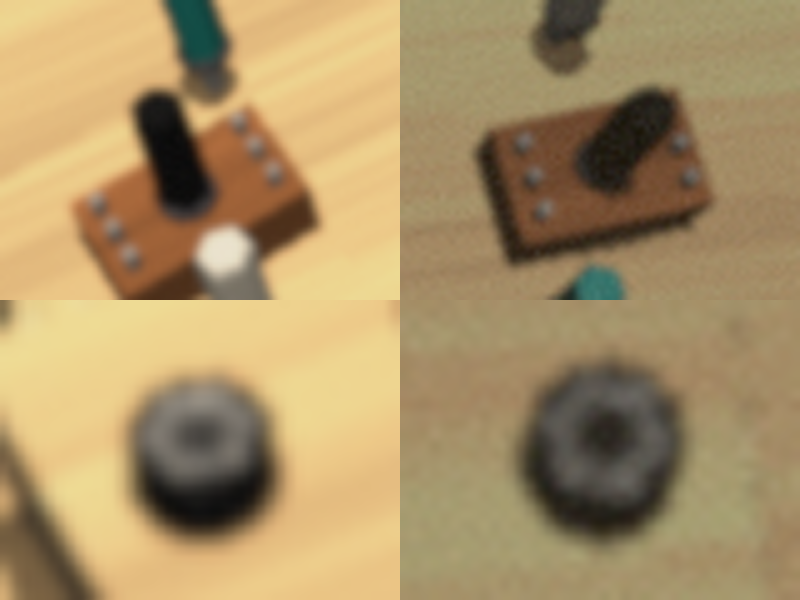

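View pics/crop2.png

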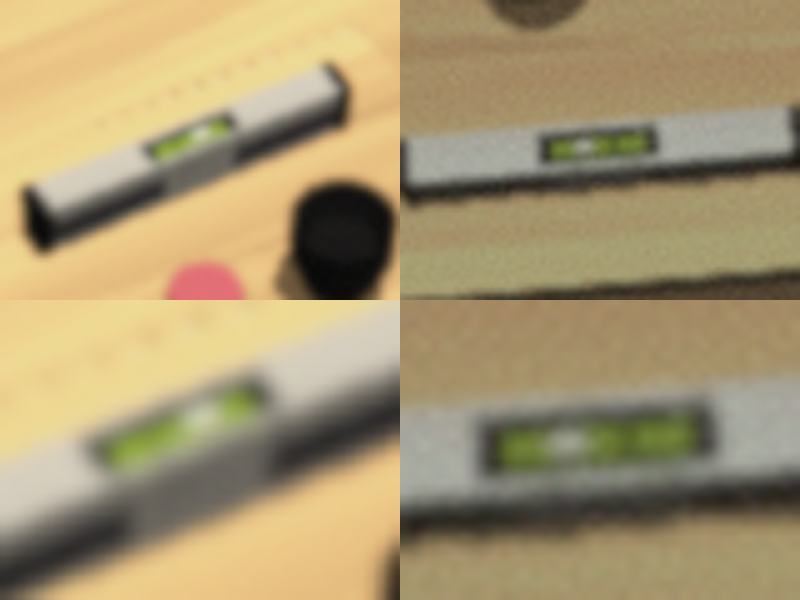

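```bash
cat >> h.py <<'E'
def cloud(n,mask,d):
    v,u=np.nonzero(mask&(d>0)); return unproj(n,u.astype(float),v.astype(float),d[v,u])
def pick(q,n,near):
    best=None
    for b in robot.cut_out(q,n):
        v,u=np.nonzero(b["pixels"]); e=np.hypot(u.mean()-near[0],v.mean()-near[1])
        if best is None or e<best[0]: best=(e,b["pixels"])
    return best
E
python3 - <<'E'
from h import *
np.set_printoptions(precision=4,suppress=True)
P={"scene":dict(driver=(162,267),leveller=(231,222),level=(287,192),shelf=(273,227),block=(160,281)),"top":dict(driver=(379,143),leveller=(301,155),level=(231,167),shelf=(246,152),block=(375,150))}
for n in P:
    p,d=robot.camera(n)
    for q,c in P[n].items():
        r=pick(q,n,c)
        if r is None or r[0]>12: print(n,q,"none",r and r[0]); continue
        m=r[1]; X=cloud(n,m,d); np.save(f"{n}_{q}.npy",X); np.save(f"{n}_{q}_m.npy",m)
        print(n,q,len(X),X.min(0),X.max(0),"z pct",np.percentile(X[:,2],[5,50,95]))
        zt=np.percentile(X[:,2],95)
        T=X[X[:,2]>zt-(0.006 if q!="driver" else .012)]
        rect=cv2.minAreaRect((T[:,:2]*1000).astype(np.float32))
        print("   top",len(T),T.mean(0),rect, "circ",cv2.minEnclosingCircle((T[:,:2]*1000).astype(np.float32)))
E
```

```text
scene driver 307 [ 0.4416 -0.4172 -0.0024] [ 0.5521 -0.3778  0.1473] z pct [0.0465 0.1012 0.1428]
   top 84 [ 0.5384 -0.4009  0.14  ] ((537.404541015625, -400.6795654296875), (26.991418838500977, 24.565786361694336), 40.97210693359375) circ ((537.0103759765625, -400.8522033691406), 14.421257019042969)
scene leveller 221 [ 0.4767 -0.1829  0.0971] [ 0.5429 -0.1386  0.1317] z pct [0.1016 0.1243 0.1305]
   top 108 [ 0.5168 -0.1606  0.128 ] ((516.1192626953125, -161.56573486328125), (41.31615447998047, 41.26504135131836), 21.454086303710938) circ ((515.3798828125, -159.93946838378906), 22.552021026611328)
scene level 936 [ 0.4502 -0.0746  0.0975] [0.5208 0.1656 0.1453] z pct [0.1055 0.1357 0.1431]
   top 426 [0.5036 0.0376 0.1408] ((503.20556640625, 40.400177001953125), (228.5000457763672, 29.14913558959961), 87.75206756591797) circ ((507.7994384765625, 40.02475357055664), 114.44508361816406)
scene shelf 7218 [ 0.341  -0.2094 -0.0045] [0.6808 0.2929 0.1757] z pct [0.068  0.1005 0.1047]
   top 5368 [ 0.5661 -0.0202  0.1024] ((552.2254638671875, 4.500030517578125), (422.0427551269531, 243.3
[... 1180 characters left out ...]
7.53722381591797), 87.90070343017578) circ ((500.53155517578125, 38.76424789428711), 114.19916534423828)
top shelf 9879 [ 0.4219 -0.226  -0.0067] [0.7185 0.2136 0.1442] z pct [0.0943 0.0985 0.1024]
   top 8271 [ 0.5418 -0.0005  0.0998] ((549.1246948242188, 1.84027099609375), (419.3324890136719, 240.34226989746094), 88.04918670654297) circ ((548.805908203125, 2.1449413299560547), 235.36231994628906)
top block 944 [ 0.4878 -0.466  -0.0041] [ 0.5898 -0.3365  0.1393] z pct [0.007  0.0439 0.0539]
   top 88 [ 0.5251 -0.3943  0.0591] ((531.1221313476562, -398.4098205566406), (72.21598052978516, 114.13871002197266), 5.435556888580322) circ ((521.4658813476562, -397.4088439941406), 61.23286056518555)
```

```bash
python3 - <<'E'
from h import *
np.set_printoptions(precision=4,suppress=True)
s=robot.state();print(s["time"],s["ee_pos"],s["ee_rot"],s["grip_width"],robot.hold_point_z)
for n in("scene","top"):
    X=np.load(f"{n}_block.npy");T=X[abs(X[:,2]-.046)<.005]
    print(n,cv2.minAreaRect((T[:,:2]*1000).astype(np.float32)))
    d=np.load(f"{n}0.npy")
    M=np.zeros(d.shape,bool);M[:]=True;X=cloud(n,M,d)
    for nm,x,y in(("turq",.44,-.354),("white",.635,-.40)):
        Y=X[(np.hypot(X[:,0]-x,X[:,1]-y)<.03)];print(n,nm,np.percentile(Y[:,2],[90,99]),Y[Y[:,2]>.1].mean(0))
    X=np.load(f"{n}_driver.npy")
    for z in(.06,.08,.1,.12,.14):
        Y=X[abs(X[:,2]-z)<.01];print(z,len(Y),Y.mean(0)[:2],Y[:,1].min(),Y[:,1].max(),Y[:,0].min(),Y[:,0].max())
E
```

```text
1.8 [0.2252 0.6097 0.2186] [[-0.9381  0.3464 -0.    ]
 [ 0.3464  0.9381 -0.0001]
 [ 0.     -0.0001 -1.    ]] 0.09320304250952843 0.0188
scene ((534.527587890625, -399.7042236328125), (77.85246276855469, 120.67882537841797), 5.827077865600586)
scene turq [0.1354 0.1389] [ 0.4426 -0.3556  0.1255]
scene white [0.1355 0.1386] [ 0.6403 -0.4008  0.1265]
0.06 55 [ 0.5449 -0.4009] -0.41724032956676915 -0.38470562243923584 0.529701232778567 0.5521435136352876
0.08 48 [ 0.5448 -0.4016] -0.41591246007122806 -0.385360338080921 0.530182827357119 0.5505071808849795
0.1 42 [ 0.5446 -0.4019] -0.41596607743347225 -0.3849753069849434 0.5276394885104453 0.5507688813019324
0.12 48 [ 0.5456 -0.4013] -0.415538608504338 -0.386149471955661 0.5343995159474149 0.5516377185857765
0.14 87 [ 0.5386 -0.4007] -0.41511365142006823 -0.3868953198447686 0.5231809713168198 0.5486238888795565
top ((531.799560546875, -402.2618408203125), (76.93595886230469, 121.84590911865234), 6.409190654754639)
top turq [0.1341 0.1371] [ 0.4327 -0.3527  0.1276]
top white [0.1332 0.1371] [ 0.6291 -0.3986  0.1264]
0.06 35 [ 0.5252 -0.3955] -0.4142426915704178 -0.38631029705396464 0.5142248881392846 0.5450523784000492
0.08 35 [ 0.5263 -0.3954] -0.4147834040542543 -0.38756780664046747 0.5173555934476698 0.5438493844437852
0.1 33 [ 0.5261 -0.3954] -0.4146987188770918 -0.3860263113710574 0.5170896528185369 0.5432061054196907
0.12 35 [ 0.5262 -0.3949] -0.41356350011620724 -0.3869769053390077 0.5168956447824345 0.5435017444121253
0.14 93 [ 0.5312 -0.4005] -0.4164894439471146 -0.3872927038254386 0.5176256203762138 0.546871034963676
```

The black driver in the block (scene 158,265; top 381,141) is the wanted one. The turquoise (163,237 / 372,176) and white (172,294 / 373,111) ones are look-alikes. The aluminium level is at scene (285,192); the green one at (303,132) is not wanted.

```bash
python3 -m creep '[[[0.022,-0.056,0,0,0.093],[0.022,-0.056,0,0,0.093],[0.022,-0.056,0,0,0.093],[0.022,-0.056,0,0,0.093],[0.022,-0.056,0,0,0.093],[0.022,-0.056,0,0,0.093],[0.022,-0.056,0,0,0.093],[0.022,-0.056,0,0,0.093]]]' 20
python3 -m creep '[[[0.022,-0.056,0,0,0.093],[0.022,-0.056,0,0,0.093],[0.022,-0.056,0,0,0.093],[0.010,-0.056,0,0,0.093],[0.010,-0.056,0,0,0.093],[0.010,-0.056,0,0,0.093],[0.010,-0.056,0,0,0.093],[0.010,-0.056,0,0,0.093]]]'
```

```text
time: 2.8
ee_pos: [0.402, 0.16, 0.2191]
ee_rot: [[-0.938, 0.346, 0.001], [0.346, 0.938, 0.001], [-0.001, 0.001, -1.0]]
force: [-0.0, 0.4, 0.4]
grip_width: 0.0928
time: 3.8
ee_pos: [0.5176, -0.288, 0.2189]
ee_rot: [[-0.938, 0.346, 0.001], [0.346, 0.938, 0.0], [-0.001, 0.0, -1.0]]
force: [1.3, 0.2, 1.1]
grip_width: 0.0932
```

```bash
python3 -m creep '[[[0.008,-0.056,0,0,0.093],[0.008,-0.057,0,0,0.093],[0,0,-0.045,0,0.093],[0,0,-0.045,0,0.093],[0,0,-0.044,0,0.093],[0,0,0,0,0.045],[0,0,0,0,0.025],[0,0,0,0,0.02]]]' 20
python3 -m creep '[[[0,0,0,0,0.02],[0,0,0,0,0.02]]]'
```

```text
time: 4.8
ee_pos: [0.5346, -0.4005, 0.0873]
ee_rot: [[-0.938, 0.346, 0.004], [0.346, 0.938, -0.003], [-0.005, -0.002, -1.0]]
force: [-0.3, 0.5, -0.7]
grip_width: 0.0675
time: 5.05
ee_pos: [0.5335, -0.3995, 0.0856]
ee_rot: [[-0.938, 0.346, 0.001], [0.346, 0.938, -0.001], [-0.001, -0.0, -1.0]]
force: [0.8, -1.2, 0.7]
grip_width: 0.048
```

```bash
python3 -m creep '[[[0,0,0,0,0.02],[0,0,0,0,0.02],[0,0,0,0,0.02],[0,0,0,0,0.02]]]'
```

```text
time: 5.55
ee_pos: [0.5332, -0.3996, 0.0848]
ee_rot: [[-0.938, 0.347, 0.0], [0.347, 0.938, -0.001], [-0.0, -0.001, -1.0]]
force: [-0.6, 0.7, 0.1]
grip_width: 0.0291
```

```bash
python3 -m creep '[[[0,0,0,0,0.0],[0,0,0,0,0.0]]]' 40; python3 -c "
from plant import robot
print(robot.state()['joint_pos'])"
```

```text
time: 5.8
ee_pos: [0.5332, -0.3996, 0.0848]
ee_rot: [[-0.938, 0.347, 0.0], [0.347, 0.938, -0.001], [-0.0, -0.001, -1.0]]
force: [-0.3, -0.3, 2.2]
grip_width: 0.0292
[ 29.89266545  44.76555618   9.11064031  86.85451532  -8.46212679
  49.02646349 111.68094624]
```

```bash
python3 -m creep '[[[0,0,0.045,0,0],[0,0,0.05,0,0],[0,0,0.05,0,0],[-0.0045,0.06,0,0,0],[-0.0045,0.06,0,0,0],[-0.0045,0.06,0,0,0],[-0.0045,0.0585,0,0,0],[0,0,0,0,0]]]'
cat > look.py <<'E'
import sys
from h import *
k=sys.argv[1]; X=eval(sys.argv[2]); w=int(sys.argv[3]); o=[]
for n in("scene","top"):
    p,d=robot.camera(n); np.save(f"{n}_{k}.npy",d); cv2.imwrite(f"pics/{n}_{k}.png",p)
    u,v=proj(n,X).astype(int); o.append(cv2.resize(p[v-w:v+w,u-w:u+w],(400,400),interpolation=cv2.INTER_CUBIC)); print(n,u,v)
cv2.imwrite(f"pics/crop_{k}.png",np.hstack(o))
E
python3 look.py a "[.515,-.161,.16]" 35
```

```text
time: 6.8
ee_pos: [0.5149, -0.1529, 0.2289]
ee_rot: [[-0.942, 0.336, -0.002], [0.336, 0.942, 0.006], [0.004, 0.005, -1.0]]
force: [0.8, -0.9, -1.9]
grip_width: 0.0288
scene 229 212
top 301 149
```

View pics/crop_a.png

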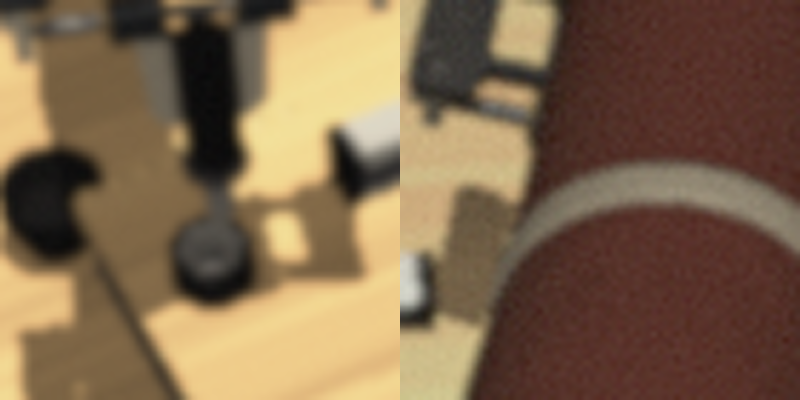

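```bash
cat > ov.py <<'E'
import sys
from h import *
n="scene"; out=sys.argv[1]; dx,dy,kx,ky=[float(a)/1000 for a in sys.argv[2:6]]
p,_=robot.camera(n); s=robot.state(); e=s["ee_pos"]; print(e,s["time"])
k=10; w=26; u0,v0=(proj(n,[.515,-.161,.165])-w).astype(int)
im=cv2.resize(p[v0:v0+2*w,u0:u0+2*w],None,fx=k,fy=k,interpolation=cv2.INTER_CUBIC); raw=im.copy()
def circ(c,r,z,col):
    a=np.linspace(0,2*np.pi,60)
    q=[(proj(n,[c[0]+r*np.cos(t),c[1]+r*np.sin(t),z])-[u0,v0]+.5)*k for t in a]
    cv2.polylines(im,[np.int32(q)],True,col,1)
d=np.array(e[:2])+[dx,dy]; zt=e[2]-.080
circ(d,.018,zt+.040,(0,0,255));circ(d,.018,zt+.046,(0,0,255));circ(d,.0075,zt,(0,0,255));circ(d,.0075,zt+.04,(255,0,255));circ(d,.015,zt+.05,(255,255,0))
c=[.515+kx,-.161+ky]
circ(c,.023,.128,(0,255,0));circ(c,.023,.1,(0,255,0));circ(c,.008,.128,(0,255,0))
cv2.imwrite(out,np.hstack([raw,im])[:, :][:520]); print(im.shape)
E
python3 ov.py pics/ov1.png 0 0 0 0; python3 -c "
import cv2;i=cv2.imread('pics/ov1.png');cv2.imwrite('pics/ov1.png',cv2.resize(i,(800,400)))"
```

```text
[ 0.51469947 -0.16168306  0.22936394] 6.95
(520, 520, 3)
```

View pics/ov1.png

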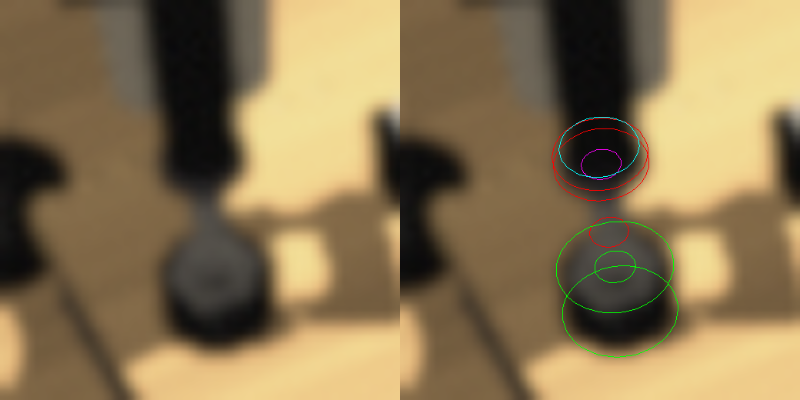

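```bash
python3 -m creep '[[[0,0.0005,-0.010,0,0],[0,0,-0.009,0,0],[0,0,0,0,0]]]'; python3 -m creep '[[[0,0,-0.003,0,0],[0,0,-0.003,0,0],[0,0,0,0,0]]]'
```

```text
time: 7.32
ee_pos: [0.5142, -0.1607, 0.2092]
ee_rot: [[-0.938, 0.348, -0.003], [0.348, 0.938, 0.001], [0.003, -0.0, -1.0]]
force: [-0.6, 0.0, -1.9]
grip_width: 0.0289
time: 7.7
ee_pos: [0.515, -0.1602, 0.2045]
ee_rot: [[-0.938, 0.346, -0.0], [0.346, 0.938, 0.0], [0.0, -0.0, -1.0]]
force: [-0.4, 0.5, -3.0]
grip_width: 0.0283
```

```bash
python3 -m creep '[[[0,0,-0.002,0,0],[0,0,0,0,0]]]';python3 -m creep '[[[0,0,-0.002,0,0],[0,0,0,0,0]]]';  python3 -m creep '[[[0,0,-0.002,0,0],[0,0,0,0,0]]]'
```

```text
time: 7.95
ee_pos: [0.515, -0.1602, 0.2026]
ee_rot: [[-0.938, 0.346, -0.0], [0.346, 0.938, 0.0], [0.0, -0.0, -1.0]]
force: [0.7, 0.0, -1.3]
grip_width: 0.0283
time: 8.2
ee_pos: [0.5147, -0.1601, 0.2005]
ee_rot: [[-0.938, 0.346, -0.001], [0.346, 0.938, 0.0], [0.001, -0.0, -1.0]]
force: [-1.4, -0.6, -1.0]
grip_width: 0.0289
time: 8.45
ee_pos: [0.5145, -0.1599, 0.1987]
ee_rot: [[-0.938, 0.346, -0.002], [0.346, 0.938, 0.001], [0.002, 0.0, -1.0]]
force: [-2.1, 1.0, 1.2]
grip_width: 0.0284
```

```bash
python3 -m creep '[[[-0.001,0,0,0,0],[0,0,-0.002,0,0],[0,0,0,0,0]]]';python3 -m creep '[[[0,0,0,-0.08,0],[0,0,0,0,0]]]';  python3 -m creep '[[[0,0,0,-0.08,0],[0,0,0,0,0]]]'
```

```text
time: 8.82
ee_pos: [0.5139, -0.1598, 0.1963]
ee_rot: [[-0.938, 0.346, -0.001], [0.346, 0.938, 0.001], [0.001, 0.0, -1.0]]
force: [-1.1, 1.2, -0.4]
grip_width: 0.0286
time: 9.07
ee_pos: [0.514, -0.1596, 0.1961]
ee_rot: [[-0.908, 0.419, -0.001], [0.419, 0.908, 0.001], [0.001, 0.0, -1.0]]
force: [-1.8, 2.4, 0.4]
grip_width: 0.0285
time: 9.32
ee_pos: [0.5141, -0.1595, 0.1961]
ee_rot: [[-0.872, 0.489, -0.001], [0.489, 0.872, 0.001], [0.001, 0.0, -1.0]]
force: [-2.5, 2.8, -2.1]
grip_width: 0.0282
```

```bash
python3 -m creep '[[[-0.0005,0.0008,0,0,0],[0,0,-0.003,0,0],[0,0,0,0,0]]]';python3 -m creep '[[[0,0,-0.003,0,0],[0,0,0,0,0]]]'; python3 -c "
from plant import robot
print(robot.state()['wrist_torque'])"; python3 ov.py pics/ov2.png 0 0 0 0; python3 -c "
import cv2;i=cv2.imread('pics/ov2.png');cv2.imwrite('pics/ov2.png',cv2.resize(i,(800,400)))"
```

```text
time: 9.7
ee_pos: [0.5139, -0.1595, 0.1938]
ee_rot: [[-0.871, 0.491, 0.001], [0.491, 0.871, 0.0], [-0.0, 0.0, -1.0]]
force: [-1.4, 2.7, -0.0]
grip_width: 0.0285
time: 9.95
ee_pos: [0.5139, -0.1594, 0.1909]
ee_rot: [[-0.871, 0.491, 0.001], [0.491, 0.871, 0.0], [-0.001, 0.0, -1.0]]
force: [-2.3, 1.7, 3.3]
grip_width: 0.0288
[ 0.73735097  0.52001705 -0.02315709]
[ 0.51389804 -0.15946158  0.19090089] 10.0
(520, 520, 3)
```

View pics/ov2.png

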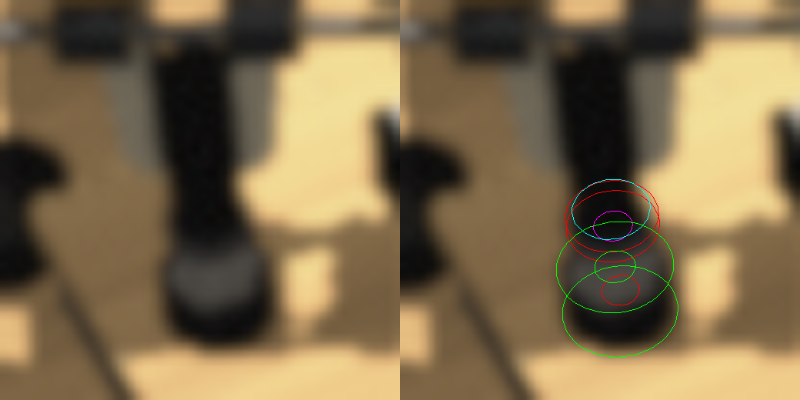

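```bash
python3 -m creep '[[[-0.0005,0.0005,-0.002,0,0],[0,0,0,0,0]]]' 60;python3 -m creep '[[[0,0,-0.002,0,0],[0,0,0,0,0]]]'; python3 -m creep '[[[0,0,-0.002,0,0],[0,0,0,0,0]]]'
```

```text
time: 10.25
ee_pos: [0.5138, -0.1594, 0.1898]
ee_rot: [[-0.871, 0.491, 0.002], [0.491, 0.871, -0.001], [-0.002, 0.0, -1.0]]
force: [-2.8, 2.3, 7.4]
grip_width: 0.0281
time: 10.5
ee_pos: [0.514, -0.1595, 0.1897]
ee_rot: [[-0.871, 0.492, 0.003], [0.492, 0.871, -0.001], [-0.003, 0.001, -1.0]]
force: [-4.5, 3.9, 18.3]
grip_width: 0.0281
time: 10.75
ee_pos: [0.5142, -0.1596, 0.1895]
ee_rot: [[-0.871, 0.492, 0.004], [0.492, 0.871, -0.001], [-0.004, 0.002, -1.0]]
force: [-7.4, 4.3, 26.8]
grip_width: 0.0282
```

```bash
cat > bub.py <<'E'
import sys
from h import *
from scipy.ndimage import map_coordinates
def prof(n,p,c=(.5017,.0396),yaw=-2.2,z=.139):
    a=np.radians(yaw); ex=np.array([np.cos(a),np.sin(a)]); ey=np.array([-np.sin(a),np.cos(a)])
    ys=np.arange(-46,46.1,1.)/1000; out=0
    xs=np.arange(-4,4.1,2)/1000
    P=np.array([[proj(n,[*(np.array(c)+ex*x+ey*y),z]) for y in ys] for x in xs])
    ch=[map_coordinates(p[...,k].astype(float),[P[...,1],P[...,0]],order=1).mean(0) for k in range(3)]
    return ys*1000,np.array(ch)
def read(n,p,show=False):
    ys,(b,g,r)=prof(n,p)
    i=abs(ys)<26; w=b[i]-np.percentile(b[i],30); w=np.clip(w-0.4*w.max(),0,None); bc=(w*ys[i]).sum()/w.sum()
    edges=[]
    for s in(-1,1):   # aluminium -> dark frame crossing on blue
        j=np.where((s*ys>22))[0]; y=ys[j]; v=b[j]; k=np.argsort(s*y); y,v=y[k],v[k]
        k0=np.argmin(v); th=(v[k0]+v[-1])/2
        kk=k0+np.where(v[k0:]>th)[0][0]; edges.append(y[kk-1]+(th-v[kk-1])/(v[kk]-v[kk-1])*(y[kk]-y[kk-1]))
    if show: print(b.round().astype(int)[::2])
    return bc,edges,bc-sum(edges)/2
if __name__=="__main__":
    np.set_printoptions(precision=2,suppress=True,linewidth=200)
    for n in("scene","top"):
        print("start",n,read(n,cv2.imread(f"pics/{n}0.png"),True))
        if n in sys.argv[1:]:
            for _ in range(2):
                print("now",n,read(n,robot.camera(n)[0],True))
    print(robot.state()["time"])
E
python3 bub.py scene top
```

```text
[189 189 189 187 183 175 159 140 117  98  85  79  78  78  77  75  74  75  76  77  80  85  94 108 125 141 152 156 153 144 129 112  96  84  78  76  77  84  99 119 141 160 173 181 185 186 187]
start scene (np.float64(8.214323184300886), [np.float64(-31.46395504147332), np.float64(33.06346197687783)], np.float64(7.4145697165986295))
[197 197 196 194 190 180 164 144 121 102  89  83  82  81  80  79  78  78  78  80  83  87  96 108 125 141 153 160 158 151 136 119 102  90  82  80  82  91 106 128 150 168 182 189 193 194 195]
now scene (np.float64(8.692518238496051), [np.float64(-31.646202631828746), np.float64(32.85211886720887)], np.float64(8.089560120805988))
[197 197 196 195 190 180 164 143 121 102  89  83  82  81  81  80  78  78  79  81  83  88  96 109 125 141 153 160 159 151 136 119 102  89  82  80  82  91 106 127 149 168 181 189 193 194 194]
now scene (np.float64(8.68572649314351), [np.float64(-31.657911178307536), np.float64(32.89703556077632)], np.float64(8.06616430190912))
[160 160 160 159 152 137 110  82  65  58  61  63  62  58  55  55  55  53  53  53  56  58  66  78  93 107 114 113 
[... 176 characters left out ...]
44535)], np.float64(8.001285030879075))
[198 198 197 195 187 169 138 103  82  74  78  78  77  74  72  70  68  67  67  69  72  74  82  97 117 133 142 143 136 120 101  81  75  72  69  67  66  80 107 145 173 189 195 198 197 196 196]
now top (np.float64(7.202481735307491), [np.float64(-33.89454205305852), np.float64(31.254042011137518)], np.float64(8.522731756267994))
[198 197 196 196 188 170 139 102  81  75  78  77  76  74  72  71  69  67  67  68  72  74  83  96 115 132 141 141 132 115  96  80  75  72  68  65  67  81 108 145 172 189 196 197 197 197 197]
now top (np.float64(6.984911199183055), [np.float64(-33.850511482659385), np.float64(31.233437663576424)], np.float64(8.293448108724537))
10.95
```

```bash
python3 -m creep '[[[0,0,0.004,0,0],[0.0005,-0.0005,0,-0.15,0],[0,0,0,-0.15,0],[0,0,0,-0.15,0],[0,0,0,-0.15,0]]]'; python3 -c "
from plant import robot
print(robot.state()['wrist_torque'])"
```

```text
time: 11.58
ee_pos: [0.5149, -0.1587, 0.1899]
ee_rot: [[-0.438, 0.899, 0.003], [0.899, 0.438, 0.001], [-0.0, 0.003, -1.0]]
force: [-1.2, 4.7, 8.9]
grip_width: 0.0285
[1.28400117 0.58315758 0.09175017]
```

```bash
python3 -m creep '[[[0,0,0,0,0],[0,0,0,0,0],[0,0,0,0,0],[0,0,0,0,0],[0,0,0,0,0]]]'; python3 bub.py scene top | grep now
```

```text
time: 12.2
ee_pos: [0.5149, -0.1586, 0.1899]
ee_rot: [[-0.442, 0.897, 0.003], [0.897, 0.442, 0.001], [-0.0, 0.003, -1.0]]
force: [-2.0, 3.7, 8.9]
grip_width: 0.0286
now scene (np.float64(8.26542375272981), [np.float64(-31.545790861919322), np.float64(33.14436855403304)], np.float64(7.4661349066729485))
now scene (np.float64(8.24350931279487), [np.float64(-31.50695658021816), np.float64(33.10135619589968)], np.float64(7.446309504954108))
now top (np.float64(6.6307400203107845), [np.float64(-33.85648088266394), np.float64(31.310883792981496)], np.float64(7.903538565152005))
now top (np.float64(6.733561506553705), [np.float64(-33.87405687451468), np.float64(31.347025996282213)], np.float64(7.997076945669938))
```

```bash
python3 - <<'E'
from h import *
np.set_printoptions(precision=4,suppress=True)
n="scene"
p,d=robot.camera(n); cv2.imwrite("pics/s3.png",p)
for nm,D,c in(("before",np.load("scene_a.npy"),(.515,-.161)),("now",d,(.515,-.16))):
    X=cloud(n,np.ones(d.shape,bool),D); v=X[np.hypot(X[:,0]-c[0],X[:,1]-c[1])<.03]
    print(nm)
    for z in np.arange(.096,.215,.004):
        Y=v[abs(v[:,2]-z)<.002]
        if len(Y): 
            q=Y[:,:2]; f=K(n)[3][0][:2]; f=f/np.linalg.norm(f); s=q@f
            print(round(z,3),len(Y),q.mean(0),"width",round(np.ptp(s)*1000,1),"mid",round((s.max()+s.min())/2-np.dot(c,f),4))
u,v=proj(n,[.515,-.16,.165]).astype(int)
cv2.imwrite("pics/c3.png",np.hstack([cv2.resize(cv2.imread(f)[v-28:v+28,u-20:u+20],(400,560),interpolation=cv2.INTER_LANCZOS4) for f in("pics/scene_a.png","pics/s3.png")]))
E
```

```text
before
0.096 12 [ 0.5235 -0.1649] width 55.5 mid -0.0005
0.1 47 [ 0.5231 -0.1706] width 55.8 mid -0.0008
0.104 24 [ 0.5313 -0.1644] width 55.0 mid -0.0005
0.108 11 [ 0.5324 -0.1679] width 36.2 mid 0.0038
0.112 18 [ 0.525  -0.1617] width 39.3 mid 0.0024
0.116 19 [ 0.5241 -0.1632] width 39.0 mid 0.0027
0.12 18 [ 0.5299 -0.1626] width 41.8 mid 0.0014
0.124 29 [ 0.5207 -0.1605] width 38.6 mid 0.0031
0.128 83 [ 0.5158 -0.1618] width 42.6 mid 0.0016
0.132 15 [ 0.5193 -0.1566] width 30.3 mid 0.0075
0.156 5 [ 0.5226 -0.1541] width 11.8 mid 0.0097
0.16 3 [ 0.5209 -0.1519] width 11.7 mid 0.0098
0.164 5 [ 0.5217 -0.1557] width 12.0 mid 0.0072
0.168 4 [ 0.5224 -0.1556] width 8.7 mid 0.0091
0.172 4 [ 0.5222 -0.1552] width 11.7 mid 0.0079
0.176 3 [ 0.5233 -0.1563] width 5.7 mid 0.0082
0.18 1 [ 0.5244 -0.1501] width 0.0 mid 0.0141
0.192 10 [ 0.5299 -0.1593] width 22.9 mid 0.0096
0.196 26 [ 0.5242 -0.1565] width 32.4 mid 0.0078
0.2 6 [ 0.5263 -0.1587] width 31.8 mid 0.0084
0.204 14 [ 0.5279 -0.1549] width 26.0 mid 0.0087
0.208 6 [ 0.5244 -0.1597] width 23.5 mid 0.0045
0.212 12 [ 0.5277 -0.1565] widt
[... 672 characters left out ...]
] width 32.8 mid 0.0013
0.16 15 [ 0.525  -0.1631] width 32.3 mid 0.0016
0.164 11 [ 0.5252 -0.163 ] width 29.4 mid 0.0005
0.168 8 [ 0.5254 -0.1649] width 23.5 mid 0.001
0.172 10 [ 0.525 -0.164] width 29.2 mid 0.0013
0.176 8 [ 0.524 -0.162] width 28.9 mid 0.0014
0.18 8 [ 0.5267 -0.1646] width 23.5 mid -0.0009
0.184 7 [ 0.5253 -0.1678] width 20.9 mid -0.002
0.188 10 [ 0.5226 -0.1687] width 23.8 mid -0.0033
0.192 8 [ 0.5207 -0.1696] width 27.6 mid -0.0076
0.196 12 [ 0.5244 -0.1648] width 39.2 mid -0.0043
0.2 12 [ 0.5218 -0.1663] width 44.2 mid 0.0019
0.204 19 [ 0.5224 -0.1662] width 52.7 mid 0.0004
0.208 14 [ 0.5242 -0.1648] width 52.8 mid 0.0005
0.212 19 [ 0.5246 -0.164 ] width 49.9 mid -0.0003
```

View pics/c3.png

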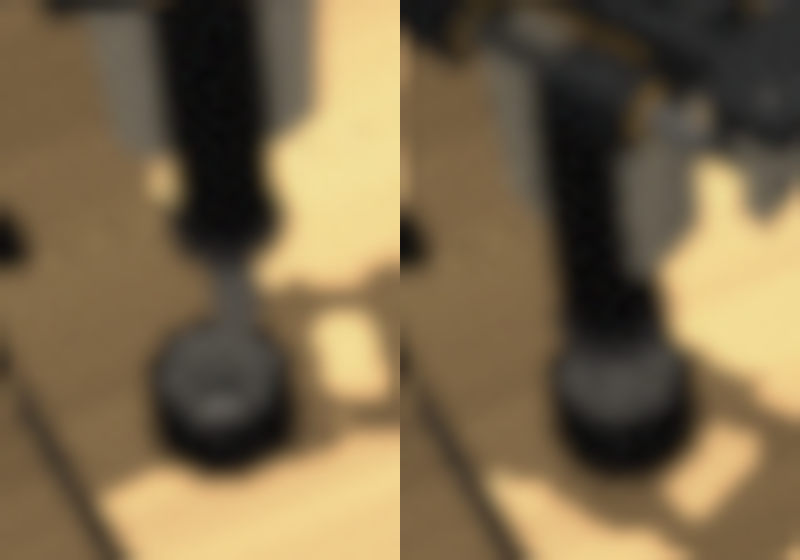

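```bash
T='from plant import robot
s=robot.state();print("TQ",s["wrist_torque"],s["grip_width"],s["joint_pos"][6])'
python3 -m creep '[[[0,0,0.001,0,0],[0,0,0,-0.15,0]]]'; python3 -c "$T"
python3 -m creep '[[[0,0,0,-0.15,0]]]'; python3 -c "$T"
python3 -m creep '[[[0,0,0,0,0],[0,0,0,0,0],[0,0,0,0,0],[0,0,0,0,0]]]'; python3 -c "$T"; python3 bub.py scene top | grep now
```

```text
time: 12.7
ee_pos: [0.5151, -0.1585, 0.1901]
ee_rot: [[-0.3, 0.954, 0.003], [0.954, 0.3, 0.001], [0.0, 0.003, -1.0]]
force: [0.2, 4.4, 5.0]
grip_width: 0.0284
TQ [1.33997547 0.05042236 0.07954532] 0.028443288146990618 47.12390936481335
time: 12.82
ee_pos: [0.5154, -0.1584, 0.1903]
ee_rot: [[-0.153, 0.988, 0.003], [0.988, 0.153, 0.001], [0.001, 0.003, -1.0]]
force: [0.6, 3.5, 6.1]
grip_width: 0.0285
TQ [ 1.37918294 -0.03375171  0.13946497] 0.02846592095910112 40.02849619464906
time: 13.32
ee_pos: [0.5153, -0.1584, 0.1903]
ee_rot: [[-0.158, 0.987, 0.003], [0.987, 0.158, 0.001], [0.001, 0.003, -1.0]]
force: [-0.0, 4.2, 5.8]
grip_width: 0.0281
TQ [1.39688625 0.10516787 0.03979007] 0.028120029399191417 40.243781942023546
now scene (np.float64(5.638946087162001), [np.float64(-31.47425119182879), np.float64(33.17820689492443)], np.float64(4.786968235614182))
now scene (np.float64(5.5333341346121525), [np.float64(-31.481728929095006), np.float64(33.25165375598546)], np.float64(4.648371721166926))
now top (np.float64(4.417779073607577), [np.float64(-31.213483493860586), np.float64(33.37700791426552)], np.float64(3.336016863405111))
now top (np.float64(4.396218022493798), [np.float64(-31.334181633483297), np.float64(33.233871894929145)], np.float64(3.4463728917708742))
```

```bash
python3 -m creep '[[[0,0,0,-0.15,0],[0,0,0,-0.15,0],[0,0,0,-0.1,0],[0,0,0,0,0],[0,0,0,0,0],[0,0,0,0,0],[0,0,0,0,0],[0,0,0,0,0]]]'; python3 bub.py scene top | grep now
```

```text
time: 14.52
ee_pos: [0.5161, -0.1582, 0.1908]
ee_rot: [[0.239, 0.971, 0.005], [0.971, -0.239, 0.001], [0.002, 0.004, -1.0]]
force: [0.7, 4.9, 7.4]
grip_width: 0.0285
now scene (np.float64(2.8231486461998125), [np.float64(-31.285317106497065), np.float64(33.99980306644643)], np.float64(1.4659056662251286))
now scene (np.float64(2.8216940841831337), [np.float64(-31.26799152441689), np.float64(34.04844621373349)], np.float64(1.4314667395248324))Traceback (most recent call last):
  File "bub.py", line 27, in <module>
    print("now",n,read(n,robot.camera(n)[0],True))
                  ~~~~^^^^^^^^^^^^^^^^^^^^^^^^^^^
  File "bub.py", line 18, in read
    kk=k0+np.where(v[k0:]>th)[0][0]; edges.append(y[kk-1]+(th-v[kk-1])/(v[kk]-v[kk-1])*(y[kk]-y[kk-1]))
          ~~~~~~~~~~~~~~~~~~~~~~^^^
IndexError: index 0 is out of bounds for axis 0 with size 0
```

```bash
python3 -m creep '[[[0,0,0,-0.12,0],[0,0,0,-0.1,0],[0,0,0.001,0,0],[0,0,0,0,0],[0,0,0,0,0],[0,0,0,0,0],[0,0,0,0,0]]]'; python3 bub.py scene  | grep now; python3 look.py b "[.5017,.0396,.14]" 18
```

```text
time: 15.55
ee_pos: [0.5165, -0.1583, 0.1911]
ee_rot: [[0.445, 0.896, 0.005], [0.896, -0.445, 0.001], [0.003, 0.004, -1.0]]
force: [2.0, 4.9, 2.7]
grip_width: 0.0283
now scene (np.float64(0.8787549999610842), [np.float64(-30.98023740448393), np.float64(33.98517795018799)], np.float64(-0.6237152728909454))
now scene (np.float64(0.8403593037135089), [np.float64(-30.940247527849756), np.float64(34.02414791509642)], np.float64(-0.7015908899098235))
scene 284 188
top 229 164
```

View pics/crop_b.png

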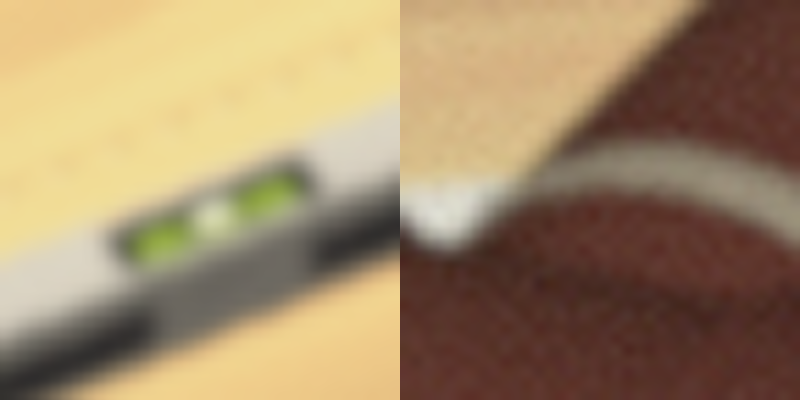

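```bash
python3 -m creep '[[[0,0,0,0,0.06],[0,0,0,0,0.06],[0,0,0,0,0.06],[0,0,0,0,0.06],[0,0,0.02,0,0.06],[0,0,0.04,0,0.06],[0,0,0.04,0,0.06],[0,0,0,0,0.093]]]'; python3 bub.py scene | grep now
```

```text
time: 16.75
ee_pos: [0.5151, -0.161, 0.2937]
ee_rot: [[0.447, 0.895, 0.007], [0.895, -0.447, -0.002], [0.001, 0.007, -1.0]]
force: [0.5, 0.1, -0.2]
grip_width: 0.0664
now scene (np.float64(0.8850348755066684), [np.float64(-30.924192250391265), np.float64(34.05631085332215)], np.float64(-0.6810244259587754))
now scene (np.float64(0.8679693829362145), [np.float64(-30.964315873649692), np.float64(34.06178440363277)], np.float64(-0.6807648820553249))
```

```bash
python3 -m creep '[[[-0.002,0.029,0,-0.164,0.093],[-0.002,0.029,0,-0.164,0.093],[-0.002,0.029,0,-0.164,0.093],[-0.002,0.029,0,-0.164,0.093],[-0.002,0.029,0,-0.164,0.093],[-0.002,0.028,0,-0.164,0.093],[-0.0015,0.028,0,-0.163,0.093],[0,0,-0.05,0,0.093]]]'; python3 -m creep '[[[0,0,-0.04,0,0.093],[0,0,0,0,0.093]]]'; python3 bub.py scene | grep now; python3 -c "
from plant import robot
import cv2
p=robot.camera('scene')[0]; q=robot.camera('top')[0]
import numpy as np
cv2.imwrite('pics/c4.png',np.hstack([cv2.resize(p[120:270,170:370],(400,300),interpolation=2),cv2.resize(q[90:240,180:380],(400,300),interpolation=2)]))"
```

```text
time: 17.85
ee_pos: [0.5021, 0.0447, 0.2405]
ee_rot: [[0.999, -0.034, 0.005], [-0.034, -0.999, 0.0], [0.005, -0.0, -1.0]]
force: [0.3, 0.5, -0.6]
grip_width: 0.0929
time: 18.1
ee_pos: [0.4971, 0.0421, 0.1973]
ee_rot: [[0.999, -0.04, -0.009], [-0.04, -0.999, -0.001], [-0.009, 0.001, -1.0]]
force: [0.3, 0.1, -0.2]
grip_width: 0.0927
now scene (np.float64(0.5818300592138851), [np.float64(-30.18192501658711), np.float64(33.269806645794525)], np.float64(-0.962110755389823))
now scene (np.float64(0.5304140223466834), [np.float64(-32.875803043880545), np.float64(32.674184787001636)], np.float64(0.631223150786138))
```

View pics/c4.png

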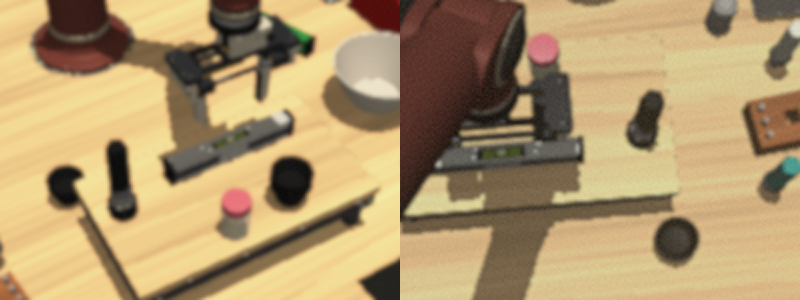

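```bash
cat > b2.py <<'E'
from bub import *
for n,mid in(("scene",.8),("top",-1.3)):
    for _ in range(2):
        p=robot.camera(n)[0]; ys,c=prof(n,p); b=c[0]; i=abs(ys)<20
        w=b[i]-np.percentile(b[i],30); w=np.clip(w-.4*w.max(),0,None)
        print(n,round((w*ys[i]).sum()/w.sum()-mid,2),b.round().astype(int)[::3])
s=robot.state();print(s["time"],s["ee_pos"],s["force"])
E
python3 b2.py; python3 -m creep '[[[0,0,-0.03,0,0.093],[0,0,-0.015,0,0.093],[0,0,0,0,0.093]]]'
```

```text
scene -0.26 [116 111 108 103  91  74  61  55  53  53  51  50  55  67  81  90  90  81
  68  57  52  52  53  53  52  57  70  86  97  97  96]
scene -0.22 [115 111 108 103  91  74  61  55  54  53  52  51  54  66  81  91  91  82
  68  57  52  52  53  53  53  57  70  86  97  98  95]
top 0.12 [104  94  93  89  74  48  42  44  42  41  42  40  45  60  76  82  75  58
  45  41  40  44  43  41  39  49  84 114 112  97  90]
top 0.12 [103  94  94  89  73  49  38  43  42  42  43  41  45  61  75  80  76  58
  43  41  43  43  42  40  38  50  84 114 112  97  91]
18.5 [0.50076799 0.04143186 0.20163915] [ 0.45127239  0.74628371 -0.5877213 ]
time: 18.88
ee_pos: [0.4996, 0.0416, 0.1551]
ee_rot: [[0.999, -0.039, -0.002], [-0.039, -0.999, -0.0], [-0.002, 0.0, -1.0]]
force: [0.7, -0.4, 0.2]
grip_width: 0.0929
```

```bash
python3 -m creep '[[[0.0005,-0.001,-0.008,0,0.093],[0,0,-0.004,0,0.093],[0,0,0,0,0.093]]]'; python3 -m creep '[[[0,0,-0.002,0,0.093],[0,0,0,0,0.093]]]';python3 -m creep '[[[0,0,-0.001,0,0.093],[0,0,0,0,0.093]]]'
```

```text
time: 19.25
ee_pos: [0.5006, 0.0405, 0.1436]
ee_rot: [[0.999, -0.039, -0.0], [-0.039, -0.999, 0.0], [-0.0, -0.0, -1.0]]
force: [0.2, 0.1, 0.7]
grip_width: 0.093
time: 19.5
ee_pos: [0.5007, 0.0405, 0.1417]
ee_rot: [[0.999, -0.039, 0.0], [-0.039, -0.999, 0.0], [0.0, -0.0, -1.0]]
force: [-0.1, 0.7, -0.7]
grip_width: 0.0933
time: 19.75
ee_pos: [0.5006, 0.0405, 0.1406]
ee_rot: [[0.999, -0.039, -0.0], [-0.039, -0.999, 0.0], [-0.0, -0.0, -1.0]]
force: [-0.1, 1.0, 0.9]
grip_width: 0.0932
```

```bash
python3 -m creep '[[[0,0,-0.0015,0,0.093],[0,0,0,0,0.093]]]';python3 -m creep '[[[0,0,-0.001,0,0.093],[0,0,0,0,0.093]]]'
```

```text
time: 20.0
ee_pos: [0.5009, 0.0405, 0.1404]
ee_rot: [[0.999, -0.039, 0.001], [-0.039, -0.999, 0.001], [0.001, -0.001, -1.0]]
force: [-2.5, 1.6, 9.5]
grip_width: 0.0929
time: 20.25
ee_pos: [0.5009, 0.0405, 0.1403]
ee_rot: [[0.999, -0.04, 0.001], [-0.04, -0.999, 0.002], [0.001, -0.002, -1.0]]
force: [-4.0, 2.7, 15.9]
grip_width: 0.0932
```

```bash
python3 -m creep '[[[0,0,0.001,0,0.093],[0,0,0,0,0.093],[0,0,0,0,0.093],[0,0,0,0,0.093],[0,0,0,0,0.093],[0,0,0,0,0.093],[0,0,0,0,0.093],[0,0,0,0,0.093]]]';python3 b2.py; python3 -c "
from plant import robot
import cv2, numpy as np
print(robot.state()['wrist_torque'])
p=robot.camera('scene')[0]; q=robot.camera('top')[0]
cv2.imwrite('pics/c5.png',np.hstack([cv2.resize(p[150:240,200:320],(400,300),interpolation=2),cv2.resize(q[120:195,190:290],(400,300),interpolation=2)]))"
```

```text
time: 21.25
ee_pos: [0.5008, 0.0405, 0.1404]
ee_rot: [[0.999, -0.039, 0.001], [-0.039, -0.999, 0.001], [0.001, -0.001, -1.0]]
force: [-2.4, 1.7, 10.3]
grip_width: 0.0929
scene -0.27 [ 94  96  96  95  88  74  61  56  54  53  52  51  55  67  82  91  91  82
  68  57  53  53  54  53  53  57  71  92 114 120 107]
scene -0.27 [ 95  96  96  95  88  74  61  54  54  53  52  51  55  67  82  91  91  82
  68  57  52  53  54  54  53  57  70  92 114 120 107]
top -1.88 [53 59 60 60 54 49 50 49 49 47 47 48 46 50 49 49 49 50 47 48 46 47 48 47
 46 48 54 57 59 55 52]
top -1.46 [53 59 61 60 55 49 48 48 50 49 48 47 46 48 51 51 48 49 46 48 47 47 47 46
 46 45 52 60 57 57 54]
21.45 [0.50083603 0.04050128 0.14036611] [-2.9430514   0.83653988  9.76685931]
[-0.09188763  0.78851996 -0.06593249]
```

View pics/c5.png

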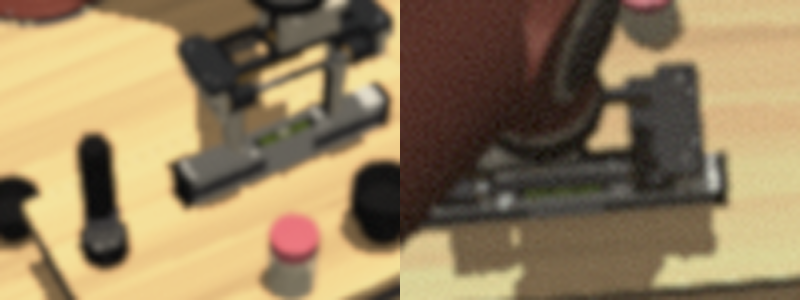

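```bash
python3 -c "
from plant import robot
print(robot.finish_job(), robot.state()['time'])"
```

```text
the job is handed in; nothing more can be done
the job is handed in; nothing more can be done
```

I handed the job in at about 21.6 s. The shelf is levelled, the driver is standing in the knob, and the spirit level is held pressed with the bubble between its lines.

- **Driver:** I took the black driver from the block and pushed its tip down until it stopped, at about 27 N. The depth picture put its collar at about 151 mm, so the tip is roughly 16–17 mm into the socket. I let go, and the driver still stood upright in the last picture.
- **Turning:** The first 0.6 rad or so of clockwise turn did not move the bubble, and I did not find out why. It was probably play or a late grip of the hex. The next 0.9 rad brought the bubble from about +8 mm to the middle.
- **Bubble before pressing:** With a fixed window middle, the scene camera read −0.25 mm and the top camera +0.1 mm. The scene camera's window-edge method varied between about −1.0 and +0.6 mm in the gripper's shadow. All of these are within the ±2 mm allowed.
- **Pressing the level:** Both fingertips rest on the level, one either side of the window, at about 10 N (16 N at the peak). The final scene reading was −0.27 mm. The top camera could not see the vial at that point because the gripper blocked it.
- **Other objects:** I did not touch any of them, and the cups and the jar looked unmoved in the last picture. I did not measure their positions again at the end.

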